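# Reset the portion guide: block home, stop one hole in

## Robot

A 6-joint arm with a two-finger parallel gripper is mounted at the origin on the work surface. World frame = base frame: x ahead of the robot, y to its left, z up, the work surface at z = 0. Lengths are in m, angles in degrees, forces in N, time in s.
With the tool pointing down it reaches from about 0.325 to 0.85 m from the base axis. Payload 4.4 kg.
Tool frame: the origin (TCP) lies on the centre line of the jaws, within the pads' length; the fingertips stand 11 mm ahead of it and the grasp point (between the pads) lies 8 mm behind it; z points along the fingers, y is the line along which they close (so a half turn about z gives the same grasp; the last joint's range is limited). The gripper opens to 94 mm and grips with 3 to 60 N. Pads are 16 mm wide; open, the fingers measure 119 mm over their backs; the gripper's body (75 mm by 177 mm) begins 78 mm behind the grasp point.
Start: joints at [55.147, 11.837, 88.321, -0, 79.842, -8.623], TCP at [0.254, 0.516, 0.192] pointing down, gripper open.
Joint ranges: [-156.59, 156.59], [-49.26, 127.26], [12.9, 141.05], [-63.56, 243.56], [4.71, 150.69], [-161.64, 161.64]. Speed limits (degrees/s): [159.86, 159.86, 180, 180, 180, 180].

## Interface

Orientations are given as [roll, pitch, yaw] about the fixed x, y, z axes, in that order (R = Rz(yaw) Ry(pitch) Rx(roll)).
In Python, from cell import manip gives the robot as it stands.
- The arm moves only by the tool apply_moves, never from a script. Its argument "steps" is a list of rows, each an object of numbers: "x", "y", "z": the shift along the tool's x, y, z in m; "ax", "ay", "az": the turn, a rotation vector about the tool's x, y, z in degrees; "gripper": the gripper command: -1 is fully open, 1 is shut, values between are in proportion. A call has exactly 8 rows; each row shifts and turns the commanded pose from where the row before left it, along the tool's axes as they then stand; what a row does not reach is not made up. A row lasts 1/8 s, in which the tool goes at most 62.5 mm and 10.7 degrees, less where a joint would pass 70% of its speed; a pose out of reach is approached as far as the arm can. A call with a gripper value outside its range is refused whole. The fingers move at their own pace and stop on an object; the grip force is fixed at half the most. Time passes only in rows, so rows that do not move let the fingers close, or fill a call up. It gives the time, the measured TCP pose, the force, the opening and the grip force at its end, in the units of the state.
- manip.sense(): the state, without advancing time (a new reading comes with each control period).
- manip.grab_frame(name): name is "side" or "top" or "wrist"; returns a dict with "img" (384x512x3 uint8, red, green, blue), "range_z" (384x512 float32, m along the optical axis (not along the pixel's ray), 0 where there is no reading), "mtx" (3x3 intrinsics, pixels), "R" (3x3) and "t" (3): a world point X has camera coordinates R X + t. Camera axes: x right, y down, z forward; pixel columns grow to the right and rows downward; lengths in m; the calibration is good to about 2 mm. A picture is of the moment at which its call begins.
- manip.job_done(): hands the job in; it is judged then, once.
The state is a dict: "time": time; "qpos": joint angles; "qvel": joint speeds; "tau": joint torques, N m; "tcp_pos": TCP position; "tool_rot": TCP orientation; "force": force on the tool from outside, world axes, zero at the start; "ft_torque": the same for the moment, N m; "grip_width": finger opening in m; "grip_force": force on a finger pad.
Only numpy, scipy, OpenCV 4.12 (cv2) and the standard library are available. Lean on these libraries where they do the work, as an engineer would, in place of code of your own. Each camera call takes 0.05 s, during which the arm holds its last target. There are 200 camera calls.

## Task

First put the gauge block that stands between the fence and the sliding stop of the portion guide back into its own storage slot, the one it fits, fully down and let go. Then pull up the stop's black lock knob, slide the stop one hole towards the fence and let the pin drop fully into that next hole. Finish while still holding: keep the knob gripped with the pin engaged, and leave everything else where it stands.

Things in the scene. Friction and masses are not known exactly. Their poses are not given: they have to be found in the camera images.
- guide: portion guide, fixed to the table: 160 x 230 mm steel deck plate, 8 mm thick. Origin under it, z up; +y runs along the rail towards the fence, +x is the rail side. Rail: 30 mm wide aluminium square tube along y at x = +40 mm, its top face 40 mm above the table, with 11 mm square holes in the top every 24 mm (at y = 0, +-24, +-48, +-72 mm).
- fence (a point): the fence, an upright steel plate 6 mm thick, 100 mm wide, across the deck; this point is the middle of the top edge of its face towards the stop: guide x = -35 mm, y = +78 mm, 60 mm above the table
- stop (a joint): slide of the stop along the rail, in m: 0 with the pin over the middle of the hole at guide y = 0, where it starts (1.5 mm of play either way); grows towards the fence (guide +y); 0.024 is the next hole, 0.048 the one after, 0.058 the end. Slides with about 2 N of friction once the pin is out.
- stop_face (a point): the stop is a 36 mm long steel sleeve round the rail, top 46.5 mm above the table, with a 6 mm stop plate across the deck (guide x -85 to +20 mm). This point is the middle of the top edge of the plate's face towards the fence, 60 mm above the table, 18 mm ahead of the knob's axis
- plunger (a joint): spring lock plunger of the stop, straight up and down. Value 0 fully down (pin 10 mm deep in the hole), grows to 0.016 m as it is pulled up. The pin (8 mm, round end) clears the rail at 0.011 and more; the spring pushes it down with 4 N at 0 and 8 N at 0.016. The pin drops by itself only when over a hole.
- knob: black round knob on top of the plunger, upright cylinder 28 mm in diameter and 28 mm high; origin at the centre of its underside, 68 mm above the table when the plunger is down. Below it is a 22 mm round housing down to the sleeve top at 46.5 mm. It moves with the plunger and the stop; its x and y axes are those of the guide.
- next_hole (a point): centre of the next hole, in the top face of the rail (40 mm above the table)
- block_m: the gauge block to put away: white plastic, 30 (x) x 40 (y) x 90 mm high, about 0.1 kg, marked with two small dots on top. Stands on the guide's deck (8 mm above the table) between fence and stop plate, with 6 mm or more free at either side. Origin at the centre of its underside. It may go in its slot either way round (half a turn).
- slot_m_in (a point): centre of the inner floor (9 mm above the table) of the block's own slot; x and y axes as the slot: open at the top, inside 34 (x) x 44 (y) mm, 34 mm deep, its rim 43 mm above the table, outside 72 mm along y. Marked with two dots on its thick front (-x) rim.
- slot_s_in (a point): centre of the inner floor of the slot with one dot, inside 34 x 29 mm; the three slots look alike outside, stand side by side along y every 86 mm on one 3 mm plate, in any order
- slot_l_in (a point): centre of the inner floor of the slot with three dots, inside 34 x 59 mm, empty
- block_s: smallest white block, 30 x 25 x 90 mm, standing in its own slot: leave. Origin at the centre of its underside.
- block_l: largest white block, 30 x 55 x 90 mm, standing on the deck on the far side of the stop plate from the fence: leave. Origin at the centre of its underside.
- spoon: steel spoon, 170 mm, lying beyond the guide: leave
- bowl: white bowl, 130 mm wide, 50 mm high: leave
- squeeze_bottle: clear bottle, 56 mm wide, 170 mm high: leave
- ramekin: small white ramekin, 72 mm wide, 45 mm high: leave
- knife: chef's knife with a wooden handle, on the grey chopping board: leave
- tub: white plastic tub, 100 mm wide, 70 mm high: leave
There are look-alikes about, which are no part of the job. What is shaped like the block_m but green is not meant.

How it is judged (in metres and radians):
On the way, in this order (a step that is already met when the one before it is completed fails the run):
1. the gauge block stands fully down in its own slot, released (horizontal distance between block_m and slot_m_in below 0.007 m and z of block_m in the frame of slot_m_in below 0.005 m and angle between block_m's own z axis and vertical below 0.08 rad and linear speed of block_m below 0.03 m/s and contact force between the fingers and block_m below 0.1 N), for 0.2 s.
2. the lock plunger is pulled up while the stop is still at its old hole (value of joint plunger above 0.006 m and value of joint stop between -0.008 and 0.008 m), for 0.02 s.
At the end, for the whole second after the job is handed in: Block in its own slot (within 7 mm, under 5 mm off the floor, upright, released); stop at the next hole (24 +-3.5 mm), pin down to within 3 mm; fingers still on the knob with over 2 N, gripping it (grasp point under 43 mm above its underside), not just pressing its top (all of step 1 and value of joint stop between 0.0205 and 0.0275 m and value of joint plunger below 0.003 m and velocity of joint stop below 0.01 m/s and contact force between the fingers and knob above 2 N and z of the grasp point in the frame of knob below 0.043 m); the arm keeps its last pose, push and grip.
It fails at once if another gauge block was shifted by more than 30 mm or knocked over (distance of any of block_s, block_l from where it was at the start of the episode above 0.03 m or angle between any of block_s, block_l's own z axis and vertical above 0.5 rad).
It fails at once if kitchen ware standing by was shifted by more than 30 mm or knocked over (distance of any of spoon, bowl, squeeze_bottle, ramekin, knife, tub from where it was at the start of the episode above 0.03 m or angle between squeeze_bottle's own z axis and vertical above 0.5 rad).
It also fails if it takes over 58 s, if anything falls off the work surface, if the arm or the gripper's body presses on something with over 40 N, if the wrist force passes 120 N, or if a joint passes its speed limit or range.

## Working session

There is one attempt and no reset: what is moved stays moved. The work goes in short steps, Python scripts to look and compute and a tool call to move; the robot and the scene stay as the last step left them, time stands still between calls to the robot, and variables do not carry over. Pictures are saved under pics/ and viewed, at most 10 in all, crops included, and the job is handed in when it is done.

Besides the shell and the picture viewer there is one more tool, called as name(argument=value, ...), one argument or row to a line, values as JSON. apply_moves: Moves the arm, as the interface text tells. Its arguments: {"type":"object","properties":{"steps":{"type":"array"}},"required":["steps"]}

```bash
mkdir -p pics
cat > h.py <<'E'
from cell import manip
import numpy as np, cv2
def grab(n):
    f=manip.grab_frame(n); np.savez('last_%s.npz'%n,**f); return f
def load(n): return dict(np.load('last_%s.npz'%n))
def save(f,name,crop=None,s=1):
    im=f['img'][:,:,::-1]
    if crop: c0,r0,c1,r1=crop; im=im[r0:r1,c0:c1]
    cv2.imwrite('pics/'+name,cv2.resize(im,None,fx=s,fy=s,interpolation=cv2.INTER_CUBIC))
def P(f,u,v,z=None):
    K=f['mtx'];R=f['R'];t=f['t']; d=np.linalg.inv(K)@[u,v,1]
    c=-R.T@t; w=R.T@d
    if z is not None: return c+w*(z-c[2])/w[2]
    a=f['range_z'][int(v)-1:int(v)+2,int(u)-1:int(u)+2]; a=a[a>0]
    return c+w*np.median(a)
def pix(f,X):
    q=f['mtx']@(f['R']@np.array(X)+f['t']); return q[:2]/q[2]
E
python3 - <<'E'
from h import *
for n in('top','side'):
    f=grab(n); save(f,n+'1.png',s=1.5)
    print(n,-f['R'].T@f['t'])
print(manip.sense())
E
```

```text
top [0.23948776 0.03807257 1.4490191 ]
side [ 0.4546571  -0.76899362  1.08549565]
{'time': 0.1, 'qpos': array([ 5.51465807e+01,  1.18802307e+01,  8.83942527e+01,  6.39554329e-04,
        7.98430605e+01, -8.62220381e+00]), 'qvel': array([ 0.12288535, -0.04096417, -0.15538213, -0.03358016, -0.03426836,
       -0.07022694]), 'tau': array([ 1.40072489e-04, -3.71861064e+01, -2.82293540e+01,  7.00787944e-02,
        3.10383865e-02, -4.08709900e-05]), 'tcp_pos': array([0.25371354, 0.51516422, 0.19061795]), 'tool_rot': array([-1.79883879e+02, -1.82441895e-02,  1.53768653e+02]), 'force': array([-0.08313646,  0.14792858,  0.42242611]), 'ft_torque': array([-0.04344073, -0.01176922,  0.01803625]), 'grip_force': 0.0, 'grip_width': 0.09441730923718064}
```

View pics/top1.png

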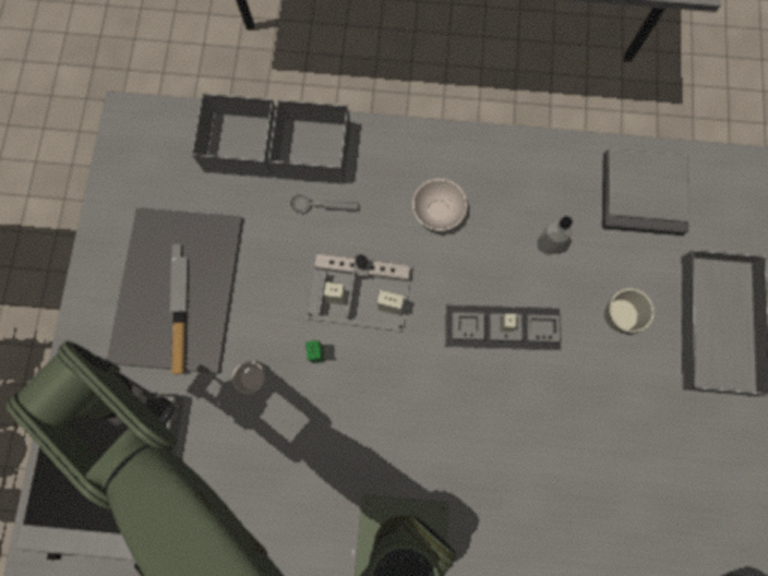

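View pics/side1.png

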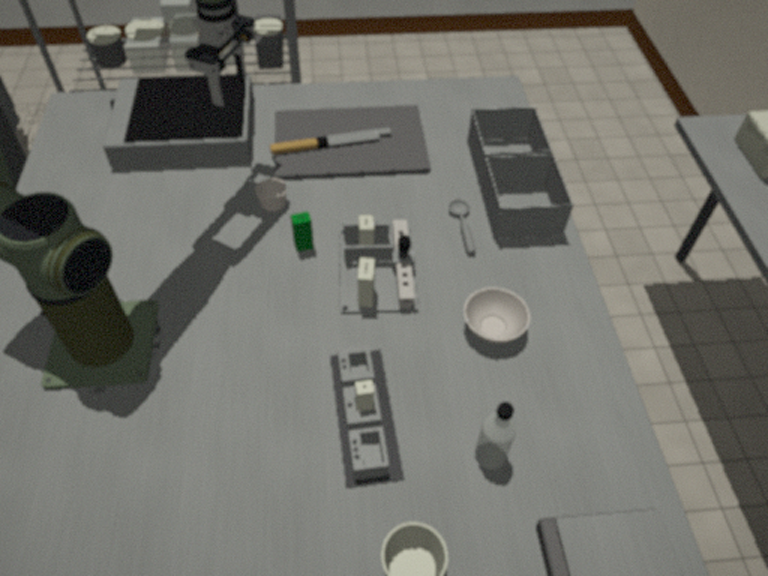

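Top view: candidates are the white block at (334,290) between fence and stop plate (block_m), the white block at (391,300) beyond the stop plate (block_l), a white block at (510,322) in a slot (block_s), and the green one at (314,351), a decoy. The knob is at (362,262). The empty slots are at (467,327) and (542,328). Next I check the dots up close.

Run:
```python
from h import *
f=load('top'); g=load('side')
a=f['img'][160:240,195:385,::-1]; b=g['img'][140:325,215:290,::-1]
cv2.imwrite('pics/topc.png',cv2.resize(a,None,fx=4.2,fy=4.2,interpolation=cv2.INTER_CUBIC))
A=cv2.resize(b.transpose(1,0,2)[::-1],None,fx=4.2,fy=4.2,interpolation=cv2.INTER_CUBIC)
cv2.imwrite('pics/sidec.png',A)
a=cv2.imread('pics/topc.png'); w=max(a.shape[1],A.shape[1])
pad=lambda i:cv2.copyMakeBorder(i,0,0,0,w-i.shape[1],cv2.BORDER_CONSTANT)
o=np.vstack([pad(a)[:290],pad(A)[:300]]); cv2.imwrite('pics/crop1.png',o); print(o.shape,a.shape)
```

```text
(590, 798, 3) (336, 798, 3)
```

View pics/topc.png

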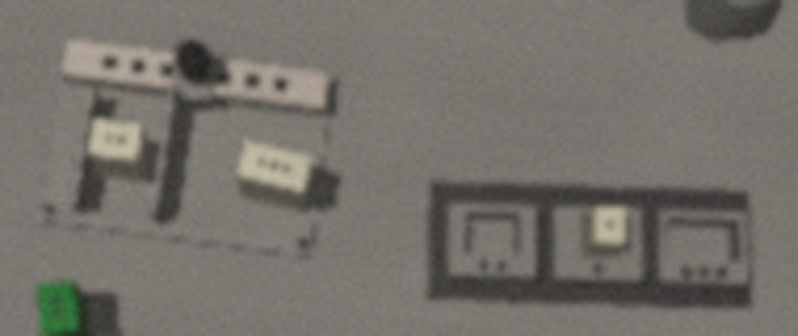

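View pics/sidec.png

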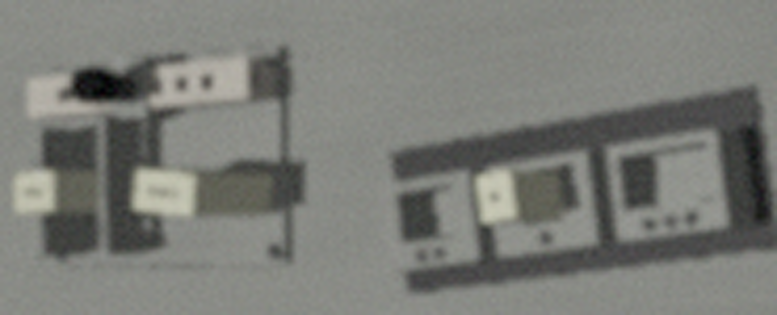

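The close crop settles it. The two-dot block at crop (115,140) stands between fence and stop plate, the three-dot block is at (273,165), and the two-dot empty slot is the left one at (490,240). Now positions.

Run:
```python
from h import *
f=load('top')
def c(n,x,y,z=None):
    u,v=195+x/4.2,160+y/4.2; print(n,np.round(P(f,u,v,z),4),'depth:',np.round(P(f,u,v),4))
c('rail L end mid',66,59,.04); c('rail R end mid',329,91,.04)
for x,y in[(110,62),(139,66),(253,80),(281,84)]: c('hole',x,y,.04)
c('blockm top',115,140,.098)
for p in[(95,119),(142,126),(138,160),(90,153)]: c(' bm corner',*p,.098)
c('blockl',275,167,.098)
c('knob top',193,60,.096)
c('slotm in',492,233,.043)
for p in[(446,201),(537,203),(537,279),(446,277)]: c(' sl corner',*p,.043)
c('slotl out L',658,207,.043);c('slotl out R',748,207,.043)
c('fence top',92,155,.06);c('stop top',175,155,.06)
c('green',58,300)
```

```text
rail L end mid [0.6056 0.2538 0.04  ] depth: [0.6056 0.2539 0.0398]
rail R end mid [0.5982 0.0329 0.04  ] depth: [0.6074 0.0328 0.0038]
hole [0.6063 0.217  0.04  ] depth: [0.6083 0.218  0.0325]
hole [0.6051 0.1925 0.04  ] depth: [0.6069 0.1933 0.0332]
hole [0.6018 0.0968 0.04  ] depth: [0.603  0.0969 0.0356]
hole [0.6005 0.0732 0.04  ] depth: [0.6027 0.0734 0.0314]
blockm top [0.5281 0.1985 0.098 ] depth: [0.5282 0.1985 0.0974]
 bm corner [0.5436 0.2162 0.098 ] depth: [0.5533 0.2219 0.055 ]
 bm corner [0.5413 0.1784 0.098 ] depth: [0.542  0.1787 0.0951]
 bm corner [0.5136 0.1786 0.098 ] depth: [0.5194 0.1815 0.0695]
 bm corner [0.5158 0.217  0.098 ] depth: [0.5188 0.2189 0.0832]
blockl [0.5179 0.0703 0.098 ] depth: [0.5176 0.0703 0.0992]
knob top [0.5995 0.1439 0.096 ] depth: [0.5996 0.1439 0.0956]
slotm in [ 0.4907 -0.1096  0.043 ] depth: [ 0.497  -0.1134  0.0075]
 sl corner [ 0.5137 -0.0704  0.043 ] depth: [ 0.5216 -0.0735  0.0027]
 sl corner [ 0.5188 -0.1447  0.043 ] depth: [ 0.5263 -0.1496  0.0056]
 sl corner [ 0.4563 -0.1485  0.043 ] depth: [ 0.4624 -0.1537  0.0035]
 sl corner [ 0.4512 -0.0748  0.043 ] depth: [ 0.4562 -0.0775  0.01  ]
slotl out L [ 0.5245 -0.2436  0.043 ] depth: [ 0.532  -0.251   0.0063]
slotl out R [ 0.5313 -0.3171  0.043 ] depth: [ 0.5399 -0.3276  0.0014]
fence top [0.5221 0.2202 0.06  ] depth: [0.5174 0.2172 0.0829]
stop top [0.5282 0.1531 0.06  ] depth: [0.5389 0.1573 0.0085]
green [0.3985 0.2292 0.0908] depth: [0.3985 0.2292 0.0908]
```

```bash
cat >> h.py <<'E'
def plan(x,y,z,yaw,n=8):
    "even rows from the measured pose to the goal (tool down)"
    s=manip.sense(); p=s['tcp_pos']; y0=s['tool_rot'][2]
    dyaw=(yaw-y0+180)%360-180; d=(np.array([x,y,z])-p)/n
    for i in range(n):
        a=np.radians(y0+dyaw*i/n); c,q=np.cos(a),np.sin(a)
        print(np.round([c*d[0]+q*d[1], q*d[0]-c*d[1], -d[2]],4).tolist(), round(-dyaw/n,2))
E
python3 -c "
from h import *
plan(.528,.1985,.24,87,8)"
```

```text
[-0.0483, -0.0204, -0.0062] 8.35
[-0.0507, -0.0131, -0.0062] 8.35
[-0.0521, -0.0056, -0.0062] 8.35
[-0.0523, 0.002, -0.0062] 8.35
[-0.0515, 0.0096, -0.0062] 8.35
[-0.0496, 0.0169, -0.0062] 8.35
[-0.0466, 0.0239, -0.0062] 8.35
[-0.0426, 0.0304, -0.0062] 8.35
```

apply_moves(
  steps=[
    {"x":-0.048,"y":-0.02,"z":-0.006,"az":8.35,"gripper":-1},
    {"x":-0.051,"y":-0.013,"z":-0.006,"az":8.35,"gripper":-1},
    {"x":-0.052,"y":-0.006,"z":-0.006,"az":8.35,"gripper":-1},
    {"x":-0.052,"y":0.002,"z":-0.006,"az":8.35,"gripper":-1},
    {"x":-0.052,"y":0.01,"z":-0.006,"az":8.35,"gripper":-1},
    {"x":-0.05,"y":0.017,"z":-0.006,"az":8.35,"gripper":-1},
    {"x":-0.047,"y":0.024,"z":-0.006,"az":8.35,"gripper":-1},
    {"x":-0.043,"y":0.03,"z":-0.006,"az":8.35,"gripper":-1},
  ],
)

```text
$.steps[0]: bad value
```

Run:
```python
from h import *
f=grab('wrist'); save(f,'w1.png',s=1.5); print(-f['R'].T@f['t'],manip.sense()['tcp_pos'],manip.sense()['tool_rot'],manip.sense()['time'])
```

```text
[0.19485735 0.54350127 0.38408186] [0.25379821 0.51525977 0.19076668] [-1.79902986e+02 -1.32586833e-02  1.53771398e+02] 0.15
```

View pics/w1.png

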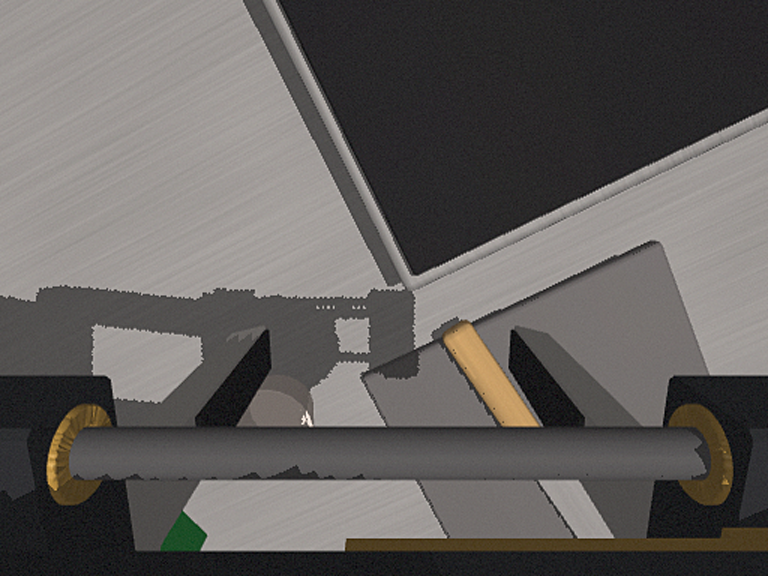

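The wrist view shows the move did not run: the board and knife handle are at (470,360). The row format was refused, so I send full rows.

apply_moves(
  steps=[
    {"x":-0.048,"y":-0.02,"z":-0.006,"ax":0,"ay":0,"az":8.35,"gripper":-1},
    {"x":-0.051,"y":-0.013,"z":-0.006,"ax":0,"ay":0,"az":8.35,"gripper":-1},
    {"x":-0.052,"y":-0.006,"z":-0.006,"ax":0,"ay":0,"az":8.35,"gripper":-1},
    {"x":-0.052,"y":0.002,"z":-0.006,"ax":0,"ay":0,"az":8.35,"gripper":-1},
    {"x":-0.052,"y":0.01,"z":-0.006,"ax":0,"ay":0,"az":8.35,"gripper":-1},
    {"x":-0.05,"y":0.017,"z":-0.006,"ax":0,"ay":0,"az":8.35,"gripper":-1},
    {"x":-0.047,"y":0.024,"z":-0.006,"ax":0,"ay":0,"az":8.35,"gripper":-1},
    {"x":-0.043,"y":0.03,"z":-0.006,"ax":0,"ay":0,"az":8.35,"gripper":-1},
  ],
)

```text
time: 1.15
tcp_pos: [0.5295, 0.1966, 0.2395]
tool_rot: [-180.0, -0.0, 86.7]
force: [0.0, 0.1, -1.0]
grip_width: 0.0944
grip_force: 0.0
```

Run:
```python
from h import *
f=grab('wrist'); save(f,'w2.png',s=1.5)
print(-f['R'].T@f['t'],f['R'][2], [pix(f,(.528,.1985,.098)),pix(f,(.6,.144,.096)),pix(f,(.605,.168,.04))])
```

```text
[0.53441329 0.26181154 0.4329606 ] [-0.01507083 -0.2325155  -0.97247592] [array([257.38387322, 176.99625257]), array([325.75911529, 221.62717323]), array([320.67463767, 188.78471267])]
```

View pics/w2.png

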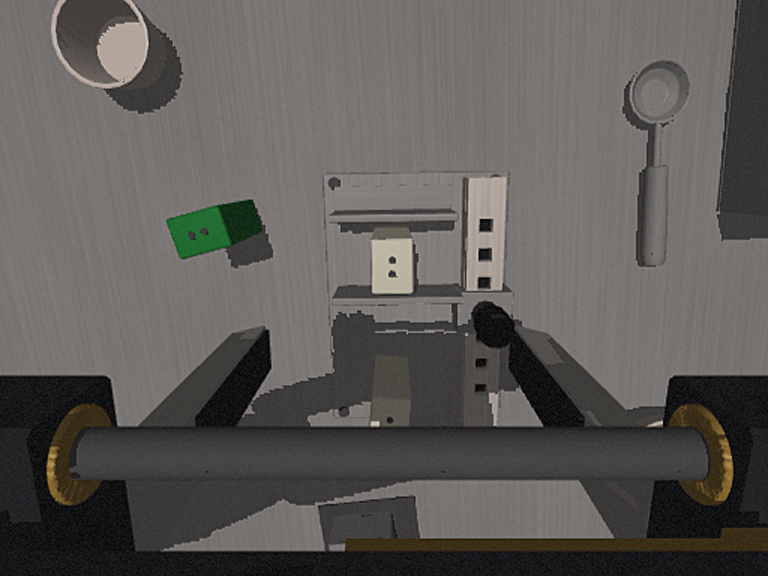

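The wrist view shows block_m's two-dot top at corners (372,238)-(415,293), the rail holes at (485,225), (484,254) and (484,282), the knob at (492,325), and the green decoy at (215,230).

Run:
```python
from h import *
f=load('wrist')
c=lambda x,y,z:P(f,x/1.5,y/1.5,z)
B=np.array([c(*p,.098) for p in[(372,238),(412,238),(414,293),(372,293)]]); print(np.round(B,4),B.mean(0))
for p in[(485,225),(484,254),(484,282),(481,362),(480,388)]: print('hole',np.round(c(*p,.04),4))
m=(f['img'][:,:,0]<45)&(abs(f['range_z']-0)>0)
im=f['img'].astype(int).sum(2)
# white top mask
w=((f['img'].min(2)>150)).astype(np.uint8); w[:,:245]=0;w[:,280:]=0;w[:155]=0;w[200:]=0
k=np.argwhere(w)
r=cv2.minAreaRect(k[:,::-1].astype(np.float32)); bp=cv2.boxPoints(r)
print(bp*1.5,np.mean([P(f,*q,.098) for q in bp],0),[np.round(P(f,*q,.098),4) for q in bp])
for p in [(492,325),(488,318),(497,330)]: print('knob',c(*p,.096),P(f,p[0]/1.5,p[1]/1.5))
```

```text
[[0.5194 0.2185 0.098 ]
 [0.5472 0.2169 0.098 ]
 [0.5467 0.1774 0.098 ]
 [0.5168 0.1791 0.098 ]] [0.53250739 0.1979688  0.098     ]
hole [0.6089 0.2162 0.04  ]
hole [0.6078 0.1925 0.04  ]
hole [0.6075 0.1689 0.04  ]
hole [0.604  0.0978 0.04  ]
hole [0.6028 0.0735 0.04  ]
[[372.  238.5]
 [411.  238.5]
 [411.  291. ]
 [372.  291. ]] [0.53183121 0.19856983 0.098     ] [array([0.5194, 0.2181, 0.098 ]), array([0.5464, 0.2165, 0.098 ]), array([0.5446, 0.179 , 0.098 ]), array([0.5169, 0.1806, 0.098 ])]
knob [0.60250714 0.14957337 0.096     ] [0.60244293 0.1496792  0.09631774]
knob [0.59965018 0.15507869 0.096     ] [0.59974408 0.15492506 0.095515  ]
knob [0.60612488 0.1455269  0.096     ] [0.60607575 0.14560656 0.09623084]
```

apply_moves(
  steps=[
    {"x":0.0015,"y":0.002,"z":0.04,"ax":0,"ay":0,"az":0,"gripper":-1},
    {"x":0,"y":0,"z":0.04,"ax":0,"ay":0,"az":0,"gripper":-1},
    {"x":0,"y":0,"z":0.04,"ax":0,"ay":0,"az":0,"gripper":-1},
    {"x":0,"y":0,"z":0.03,"ax":0,"ay":0,"az":0,"gripper":-1},
    {"x":0,"y":0,"z":0.0175,"ax":0,"ay":0,"az":0,"gripper":-1},
    {"x":0,"y":0,"z":0,"ax":0,"ay":0,"az":0,"gripper":1},
    {"x":0,"y":0,"z":0,"ax":0,"ay":0,"az":0,"gripper":1},
    {"x":0,"y":0,"z":0,"ax":0,"ay":0,"az":0,"gripper":1},
  ],
)

```text
time: 2.2
tcp_pos: [0.5322, 0.1998, 0.0739]
tool_rot: [179.8, -0.0, 87.0]
force: [0.2, -0.2, -0.4]
grip_width: 0.0676
grip_force: 0.0
```

apply_moves(
  steps=[
    {"x":0,"y":0,"z":0,"ax":0,"ay":0,"az":0,"gripper":1},
    {"x":0,"y":0,"z":0,"ax":0,"ay":0,"az":0,"gripper":1},
    {"x":0,"y":0,"z":-0.01,"ax":0,"ay":0,"az":0,"gripper":1},
    {"x":0,"y":0,"z":-0.03,"ax":0,"ay":0,"az":0,"gripper":1},
    {"x":0,"y":0,"z":-0.04,"ax":0,"ay":0,"az":0,"gripper":1},
    {"x":0,"y":0,"z":-0.04,"ax":0,"ay":0,"az":0,"gripper":1},
    {"x":0,"y":0,"z":-0.03,"ax":0,"ay":0,"az":0,"gripper":1},
    {"x":0,"y":0,"z":0,"ax":0,"ay":0,"az":0,"gripper":1},
  ],
)

```text
time: 3.2
tcp_pos: [0.5331, 0.2, 0.226]
tool_rot: [179.6, -0.1, 87.0]
force: [0.9, -0.2, 0.0]
grip_width: 0.0005
grip_force: 0.0
```

```bash
python3 -c "
from h import *
s=manip.sense();print(s['time'],s['tcp_pos'],s['tool_rot'],s['grip_width'],s['force'])
plan(.487,-.03,.215,94,5)"
```

```text
3.2 [0.53311791 0.19996583 0.22604824] [ 1.79574911e+02 -1.15775906e-01  8.69724703e+01] 0.0004985576791353186 [ 0.94001819 -0.23728783  0.04346782]
[-0.0464, -0.0068, 0.0022] -1.41
[-0.0462, -0.0079, 0.0022] -1.41
[-0.046, -0.009, 0.0022] -1.41
[-0.0458, -0.0102, 0.0022] -1.41
[-0.0455, -0.0113, 0.0022] -1.41
```

The fingers close at only about 70 mm/s, so I lifted too early. I open them and check the block.

apply_moves(
  steps=[
    {"x":0,"y":0,"z":0,"ax":0,"ay":0,"az":0,"gripper":0.0},
    {"x":0,"y":0,"z":0,"ax":0,"ay":0,"az":0,"gripper":0.0},
    {"x":0,"y":0,"z":0,"ax":0,"ay":0,"az":0,"gripper":0.0},
    {"x":0,"y":0,"z":0,"ax":0,"ay":0,"az":0,"gripper":0.0},
    {"x":0,"y":0,"z":0,"ax":0,"ay":0,"az":0,"gripper":0.0},
    {"x":0,"y":0,"z":0,"ax":0,"ay":0,"az":0,"gripper":0.0},
    {"x":0,"y":0,"z":0,"ax":0,"ay":0,"az":0,"gripper":0.0},
    {"x":0,"y":0,"z":0,"ax":0,"ay":0,"az":0,"gripper":0.0},
  ],
)

```text
time: 4.2
tcp_pos: [0.5309, 0.1994, 0.2222]
tool_rot: [180.0, -0.0, 87.0]
force: [-0.4, 0.0, 0.3]
grip_width: 0.0471
grip_force: 0.0
```

Run:
```python
from h import *
f=grab('wrist')
w=(f['img'].min(2)>150).astype(np.uint8)
n,l,st,ce=cv2.connectedComponentsWithStats(w)
for i in range(1,n):
    if st[i,4]>200: print(st[i],ce[i],np.round(P(f,*ce[i],.098),4),np.round(P(f,*ce[i]),4))
    if 900<st[i,4]<2500:
        r=cv2.minAreaRect(np.argwhere(l==i)[:,::-1].astype(np.float32)); print([np.round(P(f,*q,.098),4) for q in cv2.boxPoints(r)])
s=manip.sense();print(s['tcp_pos'],s['tool_rot'],s['grip_width'])
```

```text
[  22    0   69   58 1393] [67.24479541 31.14716439] [0.3651 0.3479 0.098 ] [0.3159 0.3719 0.006 ]
[array([0.3299, 0.3752, 0.098 ]), array([0.3902, 0.3719, 0.098 ]), array([0.3819, 0.3251, 0.098 ]), array([0.3193, 0.3284, 0.098 ])]
[ 312  121   28   79 1684] [325.27612827 157.32304038] [0.5978 0.2208 0.098 ] [0.6109 0.2116 0.0313]
[array([0.5834, 0.179 , 0.098 ]), array([0.5867, 0.2568, 0.098 ]), array([0.6116, 0.2548, 0.098 ]), array([0.6098, 0.1768, 0.098 ])]
[246 165  29  38 998] [259.62825651 183.08416834] [0.5317 0.1983 0.098 ] [0.5317 0.1984 0.0986]
[array([0.5191, 0.2173, 0.098 ]), array([0.5469, 0.2159, 0.098 ]), array([0.5453, 0.1778, 0.098 ]), array([0.5167, 0.1793, 0.098 ])]
[0.53084712 0.19943671 0.22220608] [ 1.79995237e+02 -1.10951203e-03  8.69694017e+01] 0.046896537428759974
```

Block untouched at (0.5317,0.198). Descend again, this time with enough closing time.

apply_moves(
  steps=[
    {"x":-0.001,"y":0.001,"z":0.04,"ax":0,"ay":0,"az":0,"gripper":0},
    {"x":0,"y":0,"z":0.04,"ax":0,"ay":0,"az":0,"gripper":0},
    {"x":0,"y":0,"z":0.04,"ax":0,"ay":0,"az":0,"gripper":0},
    {"x":0,"y":0,"z":0.02,"ax":0,"ay":0,"az":0,"gripper":0},
    {"x":0,"y":0,"z":0.01,"ax":0,"ay":0,"az":0,"gripper":0},
    {"x":0,"y":0,"z":0,"ax":0,"ay":0,"az":0,"gripper":1},
    {"x":0,"y":0,"z":0,"ax":0,"ay":0,"az":0,"gripper":1},
    {"x":0,"y":0,"z":0,"ax":0,"ay":0,"az":0,"gripper":1},
  ],
)

```text
time: 5.25
tcp_pos: [0.5328, 0.1986, 0.0735]
tool_rot: [179.9, -0.0, 87.0]
force: [-0.6, 0.6, 0.1]
grip_width: 0.0297
grip_force: 29.9
```

apply_moves(
  steps=[
    {"x":0,"y":0,"z":0,"ax":0,"ay":0,"az":0,"gripper":1},
    {"x":0,"y":0,"z":0,"ax":0,"ay":0,"az":0,"gripper":1},
    {"x":0,"y":0,"z":-0.01,"ax":0,"ay":0,"az":0,"gripper":1},
    {"x":0,"y":0,"z":-0.03,"ax":0,"ay":0,"az":0,"gripper":1},
    {"x":0,"y":0,"z":-0.04,"ax":0,"ay":0,"az":0,"gripper":1},
    {"x":0,"y":0,"z":-0.04,"ax":0,"ay":0,"az":0,"gripper":1},
    {"x":0,"y":0,"z":-0.02,"ax":0,"ay":0,"az":0,"gripper":1},
    {"x":0,"y":0,"z":0,"ax":0,"ay":0,"az":0,"gripper":1},
  ],
)

```text
time: 6.25
tcp_pos: [0.533, 0.1987, 0.2144]
tool_rot: [179.8, -0.1, 87.0]
force: [0.4, -0.4, -1.9]
grip_width: 0.0299
grip_force: 29.9
```

```bash
python3 -c "
from h import *
plan(.490,-.18,.215,94,7)"
```

```text
[-0.0543, -0.0033, -0.0001] -1.0
[-0.0543, -0.0042, -0.0001] -1.0
[-0.0542, -0.0052, -0.0001] -1.0
[-0.0541, -0.0061, -0.0001] -1.0
[-0.054, -0.0071, -0.0001] -1.0
[-0.0538, -0.008, -0.0001] -1.0
[-0.0537, -0.009, -0.0001] -1.0
```

apply_moves(
  steps=[
    {"x":-0.054,"y":-0.003,"z":0,"ax":0,"ay":0,"az":-1,"gripper":1},
    {"x":-0.054,"y":-0.004,"z":0,"ax":0,"ay":0,"az":-1,"gripper":1},
    {"x":-0.054,"y":-0.005,"z":0,"ax":0,"ay":0,"az":-1,"gripper":1},
    {"x":-0.054,"y":-0.006,"z":0,"ax":0,"ay":0,"az":-1,"gripper":1},
    {"x":-0.054,"y":-0.007,"z":0,"ax":0,"ay":0,"az":-1,"gripper":1},
    {"x":-0.054,"y":-0.008,"z":0,"ax":0,"ay":0,"az":-1,"gripper":1},
    {"x":-0.054,"y":-0.009,"z":0,"ax":0,"ay":0,"az":-1,"gripper":1},
    {"x":0,"y":0,"z":0,"ax":0,"ay":0,"az":0,"gripper":1},
  ],
)

```text
time: 7.25
tcp_pos: [0.4879, -0.1827, 0.2102]
tool_rot: [-179.8, -0.1, 93.6]
force: [0.1, 0.3, -1.8]
grip_width: 0.0295
grip_force: 29.9
```

Run:
```python
from h import *
f=grab('wrist'); save(f,'w3.png',crop=(130,20,390,215),s=3)
s=manip.sense();print(s['tcp_pos'],s['tool_rot'],s['grip_width'],pix(f,(.49,-.11,.043)))
```

```text
[ 0.4881946  -0.18062239  0.21023813] [-1.79833406e+02 -1.42007791e-01  9.37551350e+01] 0.029512721889135816 [265.72473621 108.61289128]
```

View pics/w3.png

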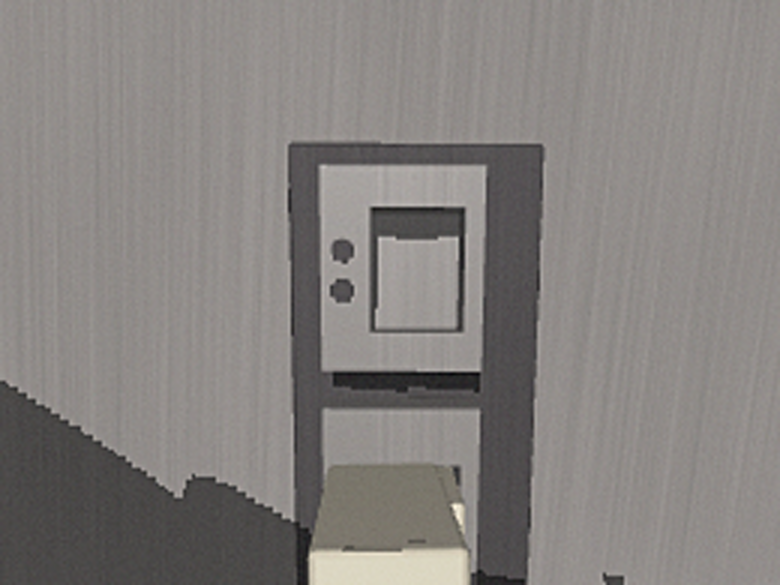

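The two-dot slot opening is at crop (371,208)-(466,331). The held block's far face has its bottom edge at (328..452,466) and its top edge at (309..470,549).

Run:
```python
from h import *
f=load('wrist')
c=lambda x,y,z:P(f,130+(x+.5)/3-.5,20+(y+.5)/3-.5,z)
O=np.array([c(*p,.043) for p in[(371,208),(466,208),(464,331),(371,331)]]);print(np.round(O,4),O.mean(0))
print('sizes',np.linalg.norm(O-np.roll(O,-1,0),axis=1))
U=np.array([c(*p,.043) for p in[(319,164),(487,164),(484,372),(322,372)]]);print(np.round(U,4),U.mean(0))
print('sizes',np.linalg.norm(U-np.roll(U,-1,0),axis=1))
for a,b,z in[((309,549),(470,549),.2347),((328,466),(452,466),.1447)]:
    A,B=c(*a,z),c(*b,z); print('face',A,B,(A+B)/2,np.linalg.norm(A-B),np.degrees(np.arctan2(*(B-A)[[1,0]])))
for p in[(345,400),(380,500),(390,560)]: print(c(*p,.2), P(f,130+p[0]/3,20+p[1]/3))
```

```text
[[ 0.4754 -0.0906  0.043 ]
 [ 0.5092 -0.0885  0.043 ]
 [ 0.512  -0.1314  0.043 ]
 [ 0.4779 -0.1336  0.043 ]] [ 0.4936221  -0.11101261  0.043     ]
sizes [0.03384539 0.04305873 0.03409313 0.04307651]
[[ 0.4562 -0.0769  0.043 ]
 [ 0.5154 -0.0732  0.043 ]
 [ 0.5206 -0.1458  0.043 ]
 [ 0.4607 -0.1496  0.043 ]] [ 0.48820959 -0.11140068  0.043     ]
sizes [0.05926375 0.07278762 0.05997487 0.07283694]
face [ 0.47287976 -0.16456849  0.2347    ] [ 0.50197729 -0.162696    0.2347    ] [ 0.48742852 -0.16363225  0.2347    ] 0.0291577258584395 3.6820449773589856
face [ 0.470435   -0.16585471  0.1447    ] [ 0.50408727 -0.1637022   0.1447    ] [ 0.48726114 -0.16477845  0.1447    ] 0.033721037846833155 3.659831302859944
[ 0.47648583 -0.14124394  0.2       ] [ 0.46893364 -0.16313056  0.01432081]
[ 0.48515022 -0.16228017  0.2       ] [ 0.48538442 -0.16419367  0.19224593]
[ 0.488152   -0.17555632  0.2       ] [ 0.48784169 -0.16574689  0.23512397]
```

```bash
python3 -c "
from h import *
plan(.493,-.110,.125,93.8,5)"
```

```text
[0.014, 0.0019, 0.017] -0.01
[0.014, 0.0019, 0.017] -0.01
[0.014, 0.0019, 0.017] -0.01
[0.014, 0.0019, 0.017] -0.01
[0.014, 0.0019, 0.017] -0.01
```

apply_moves(
  steps=[
    {"x":0.014,"y":0.002,"z":0.017,"ax":0,"ay":0,"az":0,"gripper":1},
    {"x":0.014,"y":0.002,"z":0.017,"ax":0,"ay":0,"az":0,"gripper":1},
    {"x":0.014,"y":0.002,"z":0.017,"ax":0,"ay":0,"az":0,"gripper":1},
    {"x":0.014,"y":0.002,"z":0.017,"ax":0,"ay":0,"az":0,"gripper":1},
    {"x":0.014,"y":0.0015,"z":0.017,"ax":0,"ay":0,"az":0,"gripper":1},
    {"x":0,"y":0,"z":0,"ax":0,"ay":0,"az":0,"gripper":1},
    {"x":0,"y":0,"z":0,"ax":0,"ay":0,"az":0,"gripper":1},
    {"x":0,"y":0,"z":0,"ax":0,"ay":0,"az":0,"gripper":1},
  ],
)

```text
time: 8.3
tcp_pos: [0.4951, -0.1102, 0.1281]
tool_rot: [179.9, 0.1, 93.9]
force: [0.3, 0.4, -0.1]
grip_width: 0.0297
grip_force: 29.9
```

Run:
```python
from h import *
f=grab('wrist'); save(f,'w4.png',crop=(170,80,360,225),s=4)
s=manip.sense();print(s['tcp_pos'],s['tool_rot'],s['grip_width'])
```

```text
[ 0.49498842 -0.11020838  0.12808178] [1.79901232e+02 5.88066722e-02 9.39237108e+01] 0.02973588972320484
```

View pics/w4.png

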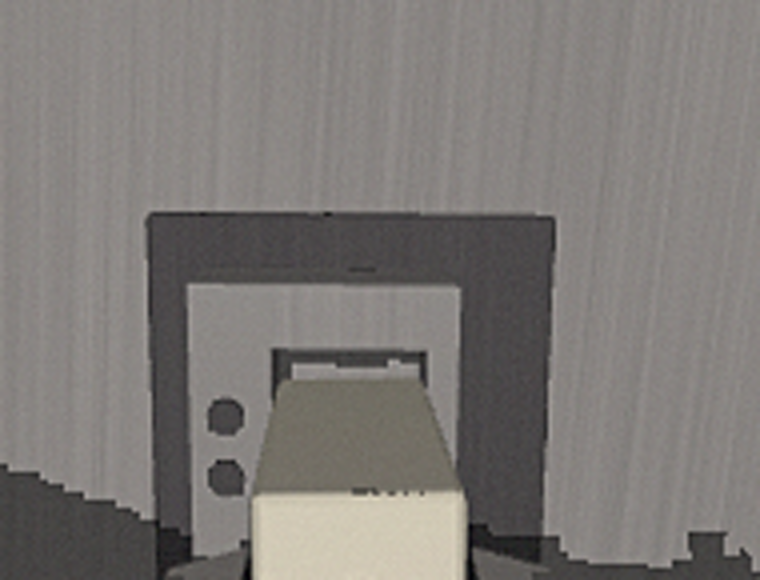

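The slot opening's far edge is at crop (274..427,349). The block's far-face bottom edge is at (279..421,380) and its top edge at (253..466,491).

Run:
```python
from h import *
f=load('wrist')
c=lambda x,y,z:P(f,170+(x+.5)/4-.5,80+(y+.5)/4-.5,z)
for n,a,b,z in[('slot',(274,349),(427,349),.043),('bot',(279,380),(421,380),.0625),('top',(253,491),(466,491),.1525)]:
    A,B=c(*a,z),c(*b,z); print(n,(A+B)/2,np.linalg.norm(A-B),np.degrees(np.arctan2(*(B-A)[[1,0]])))
```

```text
slot [ 0.49238807 -0.08899605  0.043     ] 0.03336759927604112 3.9017782455375545
bot [ 0.49262172 -0.09227716  0.0625    ] 0.02896470504011963 3.9008204481617703
top [ 0.49440324 -0.09096951  0.1525    ] 0.028941388202271674 3.897299294567664
```

apply_moves(
  steps=[
    {"x":0.0015,"y":0,"z":0,"ax":0,"ay":0,"az":0,"gripper":1},
    {"x":0,"y":0,"z":0.005,"ax":0,"ay":0,"az":0,"gripper":1},
    {"x":0,"y":0,"z":0.005,"ax":0,"ay":0,"az":0,"gripper":1},
    {"x":0,"y":0,"z":0.005,"ax":0,"ay":0,"az":0,"gripper":1},
    {"x":0,"y":0,"z":0.005,"ax":0,"ay":0,"az":0,"gripper":1},
    {"x":0,"y":0,"z":0.005,"ax":0,"ay":0,"az":0,"gripper":1},
    {"x":0,"y":0,"z":0.003,"ax":0,"ay":0,"az":0,"gripper":1},
    {"x":0,"y":0,"z":0,"ax":0,"ay":0,"az":0,"gripper":1},
  ],
)

```text
time: 9.35
tcp_pos: [0.4939, -0.1079, 0.0988]
tool_rot: [-180.0, -0.0, 94.0]
force: [-0.5, -0.5, -0.4]
grip_width: 0.0299
grip_force: 29.9
```

apply_moves(
  steps=[
    {"x":0,"y":0,"z":0.005,"ax":0,"ay":0,"az":0,"gripper":1},
    {"x":0,"y":0,"z":0.005,"ax":0,"ay":0,"az":0,"gripper":1},
    {"x":0,"y":0,"z":0.005,"ax":0,"ay":0,"az":0,"gripper":1},
    {"x":0,"y":0,"z":0.005,"ax":0,"ay":0,"az":0,"gripper":1},
    {"x":0,"y":0,"z":0.004,"ax":0,"ay":0,"az":0,"gripper":1},
    {"x":0,"y":0,"z":0,"ax":0,"ay":0,"az":0,"gripper":1},
    {"x":0,"y":0,"z":0,"ax":0,"ay":0,"az":0,"gripper":1},
    {"x":0,"y":0,"z":0,"ax":0,"ay":0,"az":0,"gripper":1},
  ],
)

```text
time: 10.35
tcp_pos: [0.494, -0.1079, 0.0751]
tool_rot: [-180.0, 0.0, 94.0]
force: [-0.3, -1.4, -1.2]
grip_width: 0.0297
grip_force: 29.9
```

apply_moves(
  steps=[
    {"x":0,"y":0,"z":0,"ax":0,"ay":0,"az":0,"gripper":-0.1},
    {"x":0,"y":0,"z":0,"ax":0,"ay":0,"az":0,"gripper":-0.1},
    {"x":0,"y":0,"z":0,"ax":0,"ay":0,"az":0,"gripper":-0.1},
    {"x":0,"y":0,"z":0,"ax":0,"ay":0,"az":0,"gripper":-0.1},
    {"x":0,"y":0,"z":-0.005,"ax":0,"ay":0,"az":0,"gripper":-0.1},
    {"x":0,"y":0,"z":-0.03,"ax":0,"ay":0,"az":0,"gripper":-0.1},
    {"x":0,"y":0,"z":-0.05,"ax":0,"ay":0,"az":0,"gripper":-0.1},
    {"x":0,"y":0,"z":-0.05,"ax":0,"ay":0,"az":0,"gripper":-0.1},
  ],
)

```text
time: 11.35
tcp_pos: [0.4938, -0.1077, 0.2116]
tool_rot: [-180.0, -0.0, 94.0]
force: [1.3, -0.2, -0.1]
grip_width: 0.0518
grip_force: 0.0
```

Run:
```python
from h import *
f=grab('wrist')
w=(f['img'].min(2)>150).astype(np.uint8)
n,l,st,ce=cv2.connectedComponentsWithStats(w)
for i in range(1,n):
    if st[i,4]>200: print(st[i],ce[i],np.round(P(f,*ce[i]),4))
print(manip.sense()['tcp_pos'])
plan(.603,.140,.195,88,8)
```

```text
[246   0  36  47 887] [261.76550169  25.40698985] [0.4854 0.0557 0.0088]
[283   0  37  19 531] [302.00564972   7.45951036] [0.5201 0.0499 0.0985]
[ 357    0   38   49 1256] [375.01671975  24.96098726] [0.6025 0.0561 0.0411]
[ 463   57   49  119 2939] [489.65974821 125.85267098] [ 0.7698 -0.0358  0.0046]
[ 243  167   30   39 1062] [258.00659134 185.52824859] [ 0.4929 -0.1088  0.0998]
[ 0.49846376 -0.10945728  0.21991304]
[0.0302, 0.0152, 0.0031] 0.75
[0.0304, 0.0148, 0.0031] 0.75
[0.0306, 0.0144, 0.0031] 0.75
[0.0308, 0.014, 0.0031] 0.75
[0.031, 0.0136, 0.0031] 0.75
[0.0311, 0.0132, 0.0031] 0.75
[0.0313, 0.0128, 0.0031] 0.75
[0.0315, 0.0124, 0.0031] 0.75
```

apply_moves(
  steps=[
    {"x":0.029,"y":0.0155,"z":0.002,"ax":0,"ay":0,"az":0.8,"gripper":-0.1},
    {"x":0.029,"y":0.015,"z":0.002,"ax":0,"ay":0,"az":0.8,"gripper":-0.1},
    {"x":0.029,"y":0.015,"z":0.002,"ax":0,"ay":0,"az":0.8,"gripper":-0.1},
    {"x":0.029,"y":0.014,"z":0.002,"ax":0,"ay":0,"az":0.8,"gripper":-0.1},
    {"x":0.029,"y":0.014,"z":0.002,"ax":0,"ay":0,"az":0.8,"gripper":-0.1},
    {"x":0.029,"y":0.013,"z":0.002,"ax":0,"ay":0,"az":0.8,"gripper":-0.1},
    {"x":0.029,"y":0.013,"z":0.002,"ax":0,"ay":0,"az":0.8,"gripper":-0.1},
    {"x":0.029,"y":0.012,"z":0.002,"ax":0,"ay":0,"az":0.7,"gripper":-0.1},
  ],
)

```text
time: 12.4
tcp_pos: [0.6012, 0.1275, 0.1942]
tool_rot: [180.0, -0.0, 87.6]
force: [-0.8, -0.3, 0.2]
grip_width: 0.0517
grip_force: 0.0
```

Run:
```python
from h import *
f=grab('wrist'); save(f,'w5.png',crop=(170,60,370,210),s=4)
s=manip.sense();print(s['tcp_pos'],s['tool_rot'],s['grip_width'],s['time'],pix(f,(.604,.145,.096)))
```

```text
[0.60214027 0.13109251 0.19378797] [ 1.79934559e+02 -1.79773762e-01  8.77755751e+01] 0.05159973955728665 12.45 [260.87984814 168.91743801]
```

View pics/w5.png

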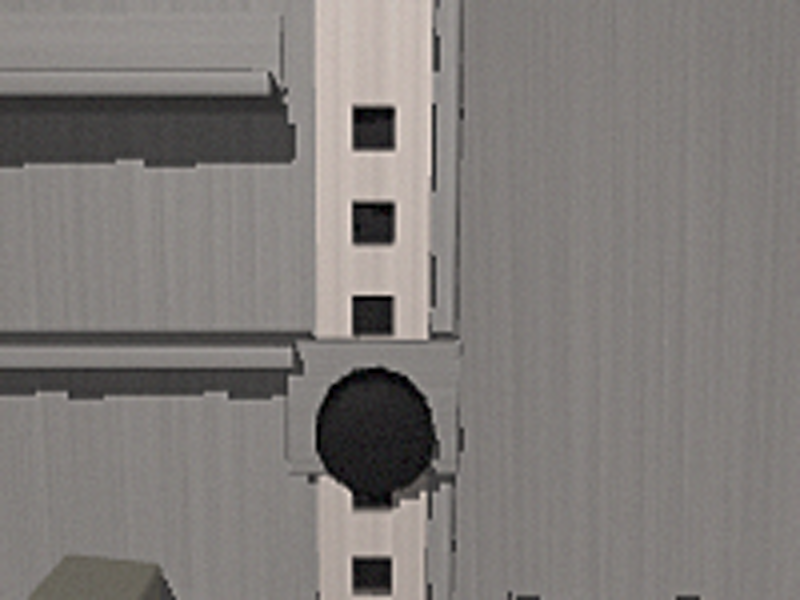

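The knob top is a circle centred at crop (376,430), and the holes are at (374,128), (374,222) and (373,315, partly hidden).

Run:
```python
from h import *
f=load('wrist')
c=lambda x,y,z:P(f,170+(x+.5)/4-.5,60+(y+.5)/4-.5,z)
print('knob',c(376,428,.096),c(317,428,.096),c(434,428,.096),c(376,367,.096))
for q in[(374,128),(374,222),(372,576)]: print(c(*q,.04))
print('plate edge',c(150,346,.06), P(f,170+376/4,60+428/4))
plan(c(376,428,.096)[0],c(376,428,.096)[1],.077,87.7,5)
```

```text
knob [0.60659002 0.14701072 0.096     ] [0.59313178 0.14756619 0.096     ] [0.61981917 0.14646471 0.096     ] [0.60712305 0.16089735 0.096     ]
[0.60939113 0.21627352 0.04      ]
[0.60847796 0.19270569 0.04      ]
[0.60419123 0.0965181  0.04      ]
plate edge [0.55053026 0.16460267 0.06      ] [0.60691552 0.14673166 0.09650768]
[0.0032, 0.0008, 0.0234] 0.02
[0.0032, 0.0008, 0.0234] 0.02
[0.0032, 0.0008, 0.0234] 0.02
[0.0032, 0.0008, 0.0234] 0.02
[0.0032, 0.0008, 0.0234] 0.02
```

apply_moves(
  steps=[
    {"x":0.014,"y":0.003,"z":0.03,"ax":0,"ay":0,"az":0,"gripper":-0.1},
    {"x":0,"y":0,"z":0.02,"ax":0,"ay":0,"az":0,"gripper":-0.1},
    {"x":0,"y":0,"z":0.01,"ax":0,"ay":0,"az":0,"gripper":-0.1},
    {"x":0,"y":0,"z":0,"ax":0,"ay":0,"az":0,"gripper":-0.1},
    {"x":0,"y":0,"z":0,"ax":0,"ay":0,"az":0,"gripper":-0.1},
    {"x":0,"y":0,"z":0,"ax":0,"ay":0,"az":0,"gripper":-0.1},
    {"x":0,"y":0,"z":0,"ax":0,"ay":0,"az":0,"gripper":-0.1},
    {"x":0,"y":0,"z":0,"ax":0,"ay":0,"az":0,"gripper":-0.1},
  ],
)

```text
time: 13.45
tcp_pos: [0.6046, 0.1404, 0.1345]
tool_rot: [180.0, -0.0, 87.7]
force: [0.5, 0.3, 0.6]
grip_width: 0.0517
grip_force: 0.0
```

apply_moves(
  steps=[
    {"x":0.0058,"y":0.0013,"z":0,"ax":0,"ay":0,"az":0,"gripper":-0.1},
    {"x":0,"y":0,"z":0.02,"ax":0,"ay":0,"az":0,"gripper":-0.1},
    {"x":0,"y":0,"z":0.02,"ax":0,"ay":0,"az":0,"gripper":-0.1},
    {"x":0,"y":0,"z":0.01,"ax":0,"ay":0,"az":0,"gripper":-0.1},
    {"x":0,"y":0,"z":0.0075,"ax":0,"ay":0,"az":0,"gripper":-0.1},
    {"x":0,"y":0,"z":0,"ax":0,"ay":0,"az":0,"gripper":-0.1},
    {"x":0,"y":0,"z":0,"ax":0,"ay":0,"az":0,"gripper":-0.1},
    {"x":0,"y":0,"z":0,"ax":0,"ay":0,"az":0,"gripper":-0.1},
  ],
)

```text
time: 14.45
tcp_pos: [0.6066, 0.1462, 0.0775]
tool_rot: [179.9, -0.0, 87.7]
force: [0.5, -0.4, 0.4]
grip_width: 0.0519
grip_force: 0.0
```

apply_moves(
  steps=[
    {"x":0,"y":0,"z":0,"ax":0,"ay":0,"az":0,"gripper":1},
    {"x":0,"y":0,"z":0,"ax":0,"ay":0,"az":0,"gripper":1},
    {"x":0,"y":0,"z":0,"ax":0,"ay":0,"az":0,"gripper":1},
    {"x":0,"y":0,"z":0,"ax":0,"ay":0,"az":0,"gripper":1},
    {"x":0,"y":0,"z":0,"ax":0,"ay":0,"az":0,"gripper":1},
    {"x":0,"y":0,"z":0,"ax":0,"ay":0,"az":0,"gripper":1},
    {"x":0,"y":0,"z":0,"ax":0,"ay":0,"az":0,"gripper":1},
    {"x":0,"y":0,"z":0,"ax":0,"ay":0,"az":0,"gripper":1},
  ],
)

```text
time: 15.45
tcp_pos: [0.6057, 0.1462, 0.0767]
tool_rot: [-180.0, -0.0, 87.7]
force: [-2.7, -0.2, 3.0]
grip_width: 0.0264
grip_force: 30.0
```

apply_moves(
  steps=[
    {"x":0,"y":0,"z":-0.003,"ax":0,"ay":0,"az":0,"gripper":1},
    {"x":0,"y":0,"z":-0.003,"ax":0,"ay":0,"az":0,"gripper":1},
    {"x":0,"y":0,"z":-0.003,"ax":0,"ay":0,"az":0,"gripper":1},
    {"x":0,"y":0,"z":-0.003,"ax":0,"ay":0,"az":0,"gripper":1},
    {"x":0,"y":0,"z":-0.002,"ax":0,"ay":0,"az":0,"gripper":1},
    {"x":0,"y":0,"z":0,"ax":0,"ay":0,"az":0,"gripper":1},
    {"x":0,"y":0,"z":0,"ax":0,"ay":0,"az":0,"gripper":1},
    {"x":0,"y":0,"z":0,"ax":0,"ay":0,"az":0,"gripper":1},
  ],
)

```text
time: 16.45
tcp_pos: [0.6056, 0.1461, 0.0904]
tool_rot: [-180.0, 0.0, 87.7]
force: [-0.4, 1.6, -8.5]
grip_width: 0.0265
grip_force: 30.0
```

Run:
```python
from h import *
f=grab('wrist'); save(f,'w6.png',crop=(170,80,370,230),s=4)
for u,v in[(262,172),(262,180),(262,185)]: print(P(f,u,v))
s=manip.sense();print(s['tcp_pos'],s['grip_width'],s['force'])
```

```text
[0.60917593 0.16749504 0.0313099 ]
[0.60894025 0.16282036 0.04028411]
[0.6088042  0.16038621 0.04724024]
[0.6055481  0.14613338 0.09039129] 0.02670849753474383 [-0.19699205  0.93044809 -8.72046888]
```

apply_moves(
  steps=[
    {"x":0.004,"y":0,"z":0,"ax":0,"ay":0,"az":0,"gripper":1},
    {"x":0.005,"y":0,"z":0,"ax":0,"ay":0,"az":0,"gripper":1},
    {"x":0.005,"y":0,"z":0,"ax":0,"ay":0,"az":0,"gripper":1},
    {"x":0.005,"y":0,"z":0,"ax":0,"ay":0,"az":0,"gripper":1},
    {"x":0.0045,"y":0,"z":0,"ax":0,"ay":0,"az":0,"gripper":1},
    {"x":0,"y":0,"z":0,"ax":0,"ay":0,"az":0,"gripper":1},
    {"x":0,"y":0,"z":0,"ax":0,"ay":0,"az":0,"gripper":1},
    {"x":0,"y":0,"z":0,"ax":0,"ay":0,"az":0,"gripper":1},
  ],
)

```text
time: 17.5
tcp_pos: [0.6067, 0.1705, 0.0906]
tool_rot: [-180.0, -0.1, 87.7]
force: [0.5, 1.9, -9.2]
grip_width: 0.0264
grip_force: 30.0
```

apply_moves(
  steps=[
    {"x":-0.0005,"y":0,"z":0.002,"ax":0,"ay":0,"az":0,"gripper":1},
    {"x":0,"y":0,"z":0.003,"ax":0,"ay":0,"az":0,"gripper":1},
    {"x":0,"y":0,"z":0.003,"ax":0,"ay":0,"az":0,"gripper":1},
    {"x":0,"y":0,"z":0.003,"ax":0,"ay":0,"az":0,"gripper":1},
    {"x":0,"y":0,"z":0.003,"ax":0,"ay":0,"az":0,"gripper":1},
    {"x":0,"y":0,"z":0.0005,"ax":0,"ay":0,"az":0,"gripper":1},
    {"x":0,"y":0,"z":0,"ax":0,"ay":0,"az":0,"gripper":1},
    {"x":0,"y":0,"z":0,"ax":0,"ay":0,"az":0,"gripper":1},
  ],
)

```text
time: 18.5
tcp_pos: [0.6068, 0.1692, 0.0768]
tool_rot: [-180.0, -0.0, 87.7]
force: [-5.2, 2.5, -0.5]
grip_width: 0.0265
grip_force: 30.0
```

Run:
```python
from h import *
f=grab('side'); g=load('wrist')
a=pix(f,(.6,.16,.05)); u,v=map(int,a); w=f['img'][v-45:v+45,u-60:u+60,::-1]
h=grab('wrist')['img'][60:240,150:390,::-1]
o=np.hstack([cv2.resize(w,(400,300),interpolation=2),cv2.resize(h,(400,300),interpolation=2)]); cv2.imwrite('pics/fin.png',o)
s=manip.sense();print(s['tcp_pos'],s['grip_width'],s['force'])
```

```text
[0.6067833  0.16919588 0.07680892] 0.02657105585504389 [-4.68030581  2.09295885 -1.10621114]
```

View pics/fin.png

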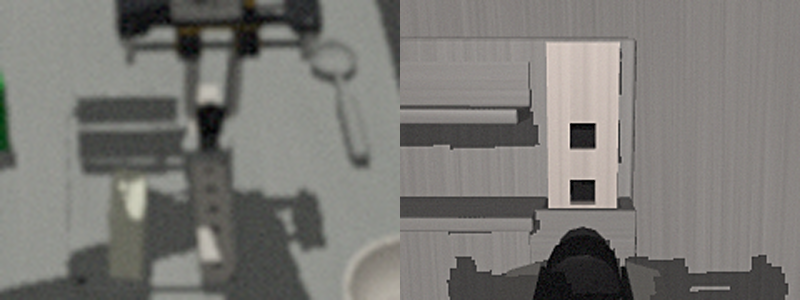

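apply_moves(
  steps=[
    {"x":0.0005,"y":0,"z":0.0005,"ax":0,"ay":0,"az":0,"gripper":1},
    {"x":0,"y":0,"z":0.0005,"ax":0,"ay":0,"az":0,"gripper":1},
    {"x":0,"y":0,"z":0,"ax":0,"ay":0,"az":0,"gripper":1},
    {"x":0,"y":0,"z":0,"ax":0,"ay":0,"az":0,"gripper":1},
    {"x":0,"y":0,"z":0,"ax":0,"ay":0,"az":0,"gripper":1},
    {"x":0,"y":0,"z":0,"ax":0,"ay":0,"az":0,"gripper":1},
    {"x":0,"y":0,"z":0,"ax":0,"ay":0,"az":0,"gripper":1},
    {"x":0,"y":0,"z":0,"ax":0,"ay":0,"az":0,"gripper":1},
  ],
)

```text
time: 19.6
tcp_pos: [0.6069, 0.1693, 0.0767]
tool_rot: [180.0, 0.0, 87.7]
force: [-7.4, 0.8, 3.6]
grip_width: 0.0265
grip_force: 30.0
```

The plunger has bottomed at the same height as at the first grip, with a light seating force, and the stop has moved about 23.2 mm. Handing in.

```bash
python3 -c "
from h import *
print(manip.job_done())"
```

```text
the job is handed in; nothing more can be done
None
```

I handed the job in at about 20 s, and hand-in returned no verdict: the gauge block is down in its two-dot slot and released, the stop moved about 23 mm to the next hole, and the pin reads fully down with the knob still gripped at 30 N; my first grasp closed on air because I lifted before the fingers had shut, but it didn't move the block.

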